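Load the thread winder and hold its recessed start button

TASK

Stand the red thread spool upright and fully home in the round well of the blue winder and let go of it. Then take the black stylus out of its wooden stand, reach its steel tip down through the small yellow-framed hole in the winder's top, press the recessed orange button fully down with it and keep it held there: finish while still gripping the stylus and holding the button down, with the spool still seated. Leave the green spool, the water bottle and the phone standing or lying where they are.

Things in the scene. Friction and masses are not known exactly. Their poses are not given: they have to be found in the camera images.
- red_spool_center (a point): Centre (half-way up, 40 mm above its underside) of the loose red thread spool, which stands upright on the table at the start: 80 mm high, white end flanges (a red disc on top) 36 mm in diameter and 6 mm thick, red winding between them 32 mm in diameter (grip there), about 70 g; z is its upright axis.
- green_spool_center (a point): Centre (40 mm up) of the bystander spool, the same shape as the red one but wound in green, a green disc on top; stands upright on the table, must not be moved.
- well_floor (a point): Centre of the floor of the round well in the winder's top: 42 mm in diameter, 14 mm deep, its floor 46 mm above the table, rim bevelled by 2 mm. The winder is a fixed machine with a flat blue deck 160 mm (its x) by 240 mm (its y), 60 mm above the table; the well lies on the deck's x centre line, 65 mm to -y of its middle; a grey control unit 78 mm high stands along the deck's far (+x) side, from 80 to 150 mm from the deck's middle. Axes as the winder's, z up.
- guard_hole (a point): Centre of the mouth of the small round hole in the winder's deck, 60 mm above the table: 16 mm in diameter through a 14 mm thick plate, rim bevelled by 2 mm, marked by a flat yellow square frame 48 mm wide; it lies 130 mm to the winder's +y of the well. The recessed button lies under it. Axes as the winder's, z up.
- button_top (a point): Middle of the top of the recessed orange button, 24 mm in diameter, coaxial with the hole; unpressed its top is 16 mm below the deck, fully pressed 24 mm below.
- button (a joint): Travel of the button, straight down: 0 unpressed, 0.008 m fully down against its stop. Spring: about 1 N to start moving, 4.5 N at full travel; it springs back when let go.
- stylus_handle (a point): Centre of the handle of the loose stylus, 91 mm above its tip: a black round handle 16 mm in diameter and 70 mm long with yellow bands (grip it here), below it a steel shaft 6 mm in diameter and 56 mm long; about 45 g in all. It starts upright, tip down, in the bore of its stand (9 mm wide, 58 mm deep), its handle's shoulder resting on the stand's top. z points from the tip to the handle's end.
- stylus_tip (a point): The tip of the same stylus: the middle of the shaft's lower end face, 91 mm below the handle's centre.
- stand: The stylus's fixed wooden stand block, 60 x 60 mm and 62 mm high, origin at the centre of its underside, the bore in the middle of its top.
- water_bottle: Bystander: standing clear water bottle, 64 mm in diameter, 200 mm high, origin at the centre of its underside.
- phone: Bystander: black phone lying flat, 150 x 72 x 9 mm, long along its x, origin at the centre of its underside.

How it is judged:
By the outcome, as a careful person would: the job done as asked, in the order asked, and still so for the second after the job is handed in, while the arm keeps its last pose, push and grip.
It also fails if it takes over 58 s, if anything falls off the work surface, if the arm or the gripper's body presses on something with over 40 N, if the wrist force passes 120 N, or if a joint passes its speed limit or range.

ROBOT

A 6-joint arm with a two-finger parallel gripper is mounted at the origin on the work surface. World frame = base frame: x ahead of the robot, y to its left, z up, the work surface at z = 0. Lengths are in m, angles in degrees, forces in N, time in s.
With the tool pointing down it reaches from about 0.35 to 0.875 m from the base axis. Payload 4.2 kg.
Tool frame: the origin (TCP) lies between the finger pads; the fingertips stand 17 mm ahead of it and the grasp point (between the pads) lies 2 mm behind it; z points along the fingers, y is the line along which they close (so a half turn about z gives the same grasp; the last joint's range is limited). The gripper opens to 87 mm and grips with 3 to 60 N. Pads are 19 mm wide; open, the fingers measure 117 mm over their backs; the gripper's body (75 mm by 190 mm) begins 51 mm behind the grasp point.
Start: joints at [-56.631, 22.042, 0.453, 0, -68.411, -14.817], TCP at [0.199, -0.592, 0.24] pointing down, gripper open.
Joint ranges: [-179.83, 179.83], [-69.29, 118.12], [-61.27, 80.66], [-181.25, 117.63], [-171.15, -9.14], [-177.46, 177.46]. Speed limits (degrees/s): [159.86, 159.86, 180, 180, 180, 180].

INTERFACE

Orientations are given as a 3x3 rotation matrix whose columns are the frame's x, y, z axes.
In Python, from station import sense, capture, r, masks_of gives the robot as it stands.
- The arm moves only by the tool apply_moves, never from a script. Its argument "steps" is a list that holds one entry, the list of rows, each a list of 7 numbers: the opening, from 0 (shut) to 1 (fully open), then the shift along the tool's x, y, z in mm, then the turn, a rotation vector about the tool's x, y, z in rad. A call has 1 to 12 rows; each row shifts and turns the commanded pose from where the row before left it, along the tool's axes as they then stand; what a row does not reach is not made up. A row lasts 1/8 s, in which the tool goes at most 62.5 mm and 10.7 degrees, less where a joint would pass 70% of its speed; a pose out of reach is approached as far as the arm can. A call with a gripper value outside its range is refused whole. The fingers move at their own pace and stop on an object; the grip force is fixed at half the most. Time passes only in rows, so rows that do not move let the fingers close. It gives the time, the measured TCP pose, the force and the opening at its end, in the units of the state.
- sense(): the state, without advancing time (a new reading comes with each control period).
- capture(name): name is "scene" or "top" or "wrist"; returns a dict with "color" (420x560x3 uint8, red, green, blue), "vfov" (degrees; the focal length in pixels is half the picture's height over the tangent of half this angle, whatever the lens; pixels are square), "cx", "cy" (the principal point, pixels), "T" (4x4, takes a point from camera to world coordinates). Camera axes: x right, y down, z forward; pixel columns grow to the right and rows downward; lengths in m; the calibration is good to about 2 mm. A picture is of the moment at which its call begins. There is no depth.
- r.finish_job(): hands the job in, once; it reports no verdict.
Trained networks look in a picture, given as the dict that the camera call returned (one of the last four; its "shot" number tells which), for a name from the list of things; names that differ only in an ending like _2 or _b are one class to them, and where a whole thing is asked for, a point or a joint stands for the part that bears it (a point fixed in the world has none). Each returns a list of dicts, best first, with "confidence" (0 to 1); they miss things now and then, are a little off and sometimes report something else, mostly with a low value. They report only what shows in the picture. A call takes as long as a camera call.
- masks_of(picture, thing): "pixels" (420x560 bool, what is visible of it) and "box" ([left, top, width, height] in pixels, round what is visible of it).
The state is a dict: "time_s": time; "joints": joint angles; "joint_velocities": joint speeds; "effort": joint torques, N m; "tcp_pos": TCP position; "ee_rot": TCP orientation; "wrist_force": force on the tool from outside, world axes, zero at the start; "moment": the same for the moment, N m; "gripper_width": opening from 0.0 (shut) to 1.0 (fully open).
Only numpy, scipy, OpenCV 4.12 (cv2) and the standard library are available. Lean on these libraries where they do the work, as an engineer would, in place of code of your own. Each camera call takes 0.05 s, during which the arm holds its last target. There are 200 camera calls.

## Working session

There is one attempt and no reset: what is moved stays moved. The work goes in short steps, Python scripts to look and compute and a tool call to move; the robot and the scene stay as the last step left them, time stands still between calls to the robot, and variables do not carry over. Pictures are saved under pics/ and viewed, on a budget of 10 in all, crops included, one or two more only if the job needs it, and the job is handed in when it is done.

Besides the shell and the picture viewer there is one more tool, called after "Call:" as a command line: name --argument value ..., lists and objects as JSON in quotes. apply_moves: Moves the arm, as the interface text tells. Its arguments: {"type":"object","properties":{"steps":{"type":"array","items":{"type":"array","items":{"type":"array","items":{"type":"number"}}}}},"required":["steps"]}

```bash
ls; mkdir -p pics
cat > h.py <<'E'
import numpy as np, cv2
from station import sense, capture, r, masks_of
def f(p): return p["color"].shape[0]/2/np.tan(np.radians(p["vfov"])/2)
def ray(p,uv):
    T=np.array(p["T"]); d=np.array([(uv[0]-p["cx"])/f(p),(uv[1]-p["cy"])/f(p),1]); d=T[:3,:3]@d
    return T[:3,3],d/np.linalg.norm(d)
def at_z(p,uv,z):
    o,d=ray(p,uv); return o+d*(z-o[2])/d[2]
def proj(p,X):
    T=np.array(p["T"]); c=T[:3,:3].T@(np.array(X)-T[:3,3]); return np.array([p["cx"]+f(p)*c[0]/c[2],p["cy"]+f(p)*c[1]/c[2]])
def tri(rays):
    A=np.zeros((3,3));b=np.zeros(3)
    for o,d in rays:
        M=np.eye(3)-np.outer(d,d);A+=M;b+=M@o
    return np.linalg.solve(A,b)
def save(p,n): cv2.imwrite("pics/"+n+".png",p["color"][:,:,::-1])
E
python3 - <<'E'
from h import *
s=sense(); print(s["time_s"],s["tcp_pos"],np.round(s["ee_rot"],3).tolist())
ps={n:capture(n) for n in("scene","top","wrist")}
cv2.imwrite("pics/a.png",np.vstack([ps["scene"]["color"]])[:,:,::-1]);cv2.imwrite("pics/b.png",ps["top"]["color"][:,:,::-1])
for n,p in ps.items():
    print(n,f(p),p["cx"],p["cy"],np.round(p["T"],3).tolist())
    for t in ["red_spool_center","green_spool_center","stylus_handle","stand","button","water_bottle","phone"]:
        m=masks_of(p,t)
        print(t,[(round(x["confidence"],2),x["box"]) for x in m[:2]])
E
```

```text
pics
0.0 [ 0.19868899 -0.59196543  0.23844179] [[-0.948, -0.318, -0.001], [-0.318, 0.948, 0.002], [0.0, 0.002, -1.0]]
scene 432.093455317396 282.8015723257554 203.2762343186948 [[0.52, 0.629, -0.578, 1.084], [0.854, -0.386, 0.348, -0.335], [-0.004, -0.674, -0.738, 0.751], [0.0, 0.0, 0.0, 1.0]]
red_spool_center [(0.72, [340.6, 121.7, 15.6, 36.7]), (0.55, [134.0, 207.1, 28.2, 34.7])]
green_spool_center [(0.67, [135.2, 203.7, 25.6, 36.6])]
stylus_handle [(0.64, [395.8, 150.3, 10.3, 29.3])]
stand [(0.9, [380.9, 166.3, 33.4, 42.7]), (0.43, [398.4, 151.6, 7.2, 26.7])]
button []
water_bottle [(0.78, [145.5, 280.7, 51.0, 81.7])]
phone [(0.85, [114.7, 263.2, 36.4, 74.8])]
top 444.44408558314984 277.58743815670687 203.19658434005237 [[-0.011, -0.991, 0.136, 0.374], [-1.0, 0.012, 0.001, -0.038], [-0.003, -0.136, -0.991, 1.246], [0.0, 0.0, 0.0, 1.0]]
red_spool_center [(0.59, [161.4, 242.7, 15.0, 14.2])]
green_spool_center [(0.62, [361.2, 239.3, 14.0, 12.9])]
stylus_handle [(0.52, [160.5, 168.4, 10.1, 16.1])]
stand [(0.92, [155.3, 164.6, 29.8, 34.7])]
button []
water_bottle [(0.89, [365.8, 120.3, 34.4, 42.3])]
phone [(0.68, [377.1, 168.4, 28.6, 52.8])]
wrist 318.8580192589873 279.6195859384234 207.83502505690967 [[-0.318, 0.916, 0.245, 0.132], [0.948, 0.306, 0.084, -0.614], [0.002, 0.259, -0.966, 0.383], [0.0, 0.0, 0.0, 1.0]]
red_spool_center []
green_spool_center []
stylus_handle []
stand []
button []
water_bottle []
phone []
```

View pics/a.png

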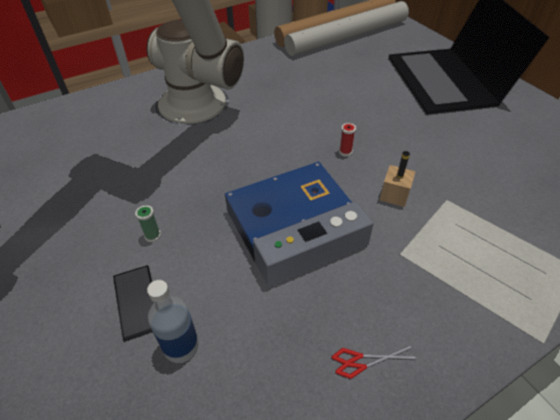

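View pics/b.png

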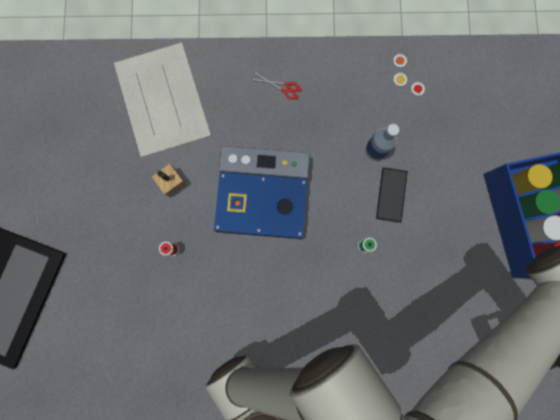

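Both views show the red spool (scene 347,139; top 167,249), the stand with the stylus (398,183; 168,180), the well (262,210; 285,206) and the yellow frame (315,190; 237,203). The green spool, bottle and phone lie on the other side of the winder.

Run:
```python
from h import *
s=capture("scene");t=capture("top")
for n,a,b,z in [("red top",(348.5,127.5),(166,248.5),.08),("stylus top",(405,153.5),(161,174),.13),("well",(262,210),(285,206),.06),("hole",(315,190),(237,203),.06)]:
    print(n,tri([ray(s,a),ray(t,b)]).round(3),at_z(s,a,z).round(3),at_z(t,b,z).round(3))
# winder edges at deck height from the top
for uv in [(220,172),(308,178),(303,238),(217,232)]: print(at_z(t,uv,.06).round(3))
# stand top corners from top view
m=masks_of(t,"stand")[0]["pixels"]; c=cv2.findContours(m.astype('uint8'),0,2)[0]; c=max(c,key=cv2.contourArea)
print(cv2.minAreaRect(c)); 
print(at_z(t,cv2.minAreaRect(c)[0],.04))
```

```text
red top [0.419 0.259 0.074] [0.426 0.255 0.08 ] [0.418 0.256 0.08 ]
stylus top [0.608 0.263 0.125] [0.612 0.26  0.13 ] [0.606 0.26  0.13 ]
well [ 0.531 -0.056  0.053] [ 0.537 -0.057  0.06 ] [ 0.529 -0.057  0.06 ]
hole [0.541 0.075 0.053] [0.547 0.073 0.06 ] [0.539 0.072 0.06 ]
[0.624 0.119 0.06 ]
[ 0.605 -0.12   0.06 ]
[ 0.443 -0.104  0.06 ]
[0.461 0.125 0.06 ]
((169.06002807617188, 180.5800323486328), (26.200000762939453, 23.0), 53.13010025024414)
[0.60615266 0.26163047 0.04      ]
```

Call:
apply_moves --steps '[[[1,0,0,-10,0,0,0.134],[1,0,0,-10,0,0,0.134],[1,0,0,-10,0,0,0.134],[1,-29.5,51.5,-2,0,0,0],[1,-29.5,51.5,-2,0,0,0],[1,-29.5,51.5,-2,0,0,0],[1,-29.5,51.5,-2,0,0,0],[1,-29.5,51.5,-2,0,0,0],[1,-29.5,51.5,-2,0,0,0],[1,-29.5,51.5,-2,0,0,0],[1,-29.5,51.5,-2,0,0,0],[1,-29.5,51.5,-2,0,0,0]]]'

```text
time_s: 2.85
tcp_pos: [0.5006, -0.1494, 0.2881]
ee_rot: [[-0.997, 0.078, 0.001], [0.078, 0.997, -0.0], [-0.001, -0.0, -1.0]]
wrist_force: [0.6, -1.3, 0.6]
gripper_width: 1.0
```

Call:
apply_moves --steps '[[[1,11,40,6,0,0,0],[1,11,40,6,0,0,0],[1,11,40,6,0,0,0],[1,11,40,6,0,0,0],[1,11,40,6,0,0,0],[1,11,40,6,0,0,0],[1,11,40,6,0,0,0],[1,11,40,6,0,0,0],[1,11,40,6,0,0,0],[1,11,40,6,0,0,0],[1,0,0,0,0,0,0]]]'

```text
time_s: 4.22
tcp_pos: [0.4209, 0.2583, 0.2271]
ee_rot: [[-0.997, 0.075, -0.0], [0.075, 0.997, -0.0], [0.0, -0.0, -1.0]]
wrist_force: [-0.8, 0.3, -0.0]
gripper_width: 1.005
```

```bash
cat >> h.py <<'E'
def state():
    s=sense(); R=np.array(s["ee_rot"]); print("t",round(s["time_s"],2),"tcp",np.round(s["tcp_pos"],4),"zax",R[:,2].round(3),"yaw_y",round(np.degrees(np.arctan2(R[1,1],R[0,1])),2),"F",np.round(s["wrist_force"],1),"g",round(s["gripper_width"],3)); return s
def delta(s,X): return (np.array(s["ee_rot"]).T@(np.array(X)-s["tcp_pos"])*1000).round(1)
E
python3 - <<'E'
from h import *
s=state();p=capture("wrist");save(p,"w1")
for t in ["red_spool_center","stylus_handle","stand"]:
    print(t,[(round(x["confidence"],2),x["box"]) for x in masks_of(p,t)[:2]])
for X in[(.42,.257,.08),(.607,.262,.13)]: print(proj(p,X))
E
```

```text
t 4.22 tcp [0.4209 0.2583 0.2271] zax [-0. -0. -1.] yaw_y 85.71 F [-0.8  0.3 -0. ] g 1.005
red_spool_center [(0.85, [257.4, 168.6, 41.4, 46.8])]
stylus_handle []
stand [(0.79, [265.1, 299.2, 57.1, 25.3])]
[277.34492826 199.03073671]
[297.55547754 404.24439771]
```

View pics/w1.png

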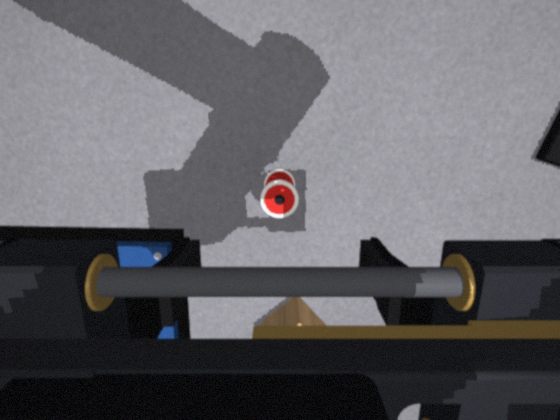

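The wrist picture shows the red disc's centre at (279.5,199). The stand is partly hidden at (295,310). I'll triangulate from this view and a lower one.

Run:
```python
from h import *
s=state();p=capture("wrist")
X=at_z(p,(279.5,199),.08);print(X,ray(p,(279.5,199)));print(delta(s,[X[0],X[1],.15]))
```

```text
t 4.42 tcp [0.4215 0.2556 0.2278] zax [ 0.  0. -1.] yaw_y 85.48 F [-0.1 -0.2  0.6] g 1.005
[0.42095943 0.25639143 0.08      ] (array([0.35136464, 0.26197517, 0.37212125]), array([ 0.23171317, -0.01859084, -0.97260649]))
[ 0.6  0.7 77.8]
```

Call:
apply_moves --steps '[[[1,25,15,20,0,0,0],[1,25,15,20,0,0,0],[1,0,0,0,0,0,0],[1,0,0,0,0,0,0]]]'

```text
time_s: 4.97
tcp_pos: [0.3747, 0.2899, 0.1884]
ee_rot: [[-0.997, 0.078, 0.001], [0.078, 0.997, 0.001], [-0.001, 0.001, -1.0]]
wrist_force: [0.2, 0.0, 0.1]
gripper_width: 0.998
```

Run:
```python
from h import *
s=state();s=state();p=capture("wrist")
hsv=cv2.cvtColor(p["color"],cv2.COLOR_RGB2HSV)
m=(((hsv[...,0]<8)|(hsv[...,0]>172))&(hsv[...,1]>150)&(hsv[...,2]>70)).astype('uint8')
n,l,st,c=cv2.connectedComponentsWithStats(m)
for i in range(1,n):
    if st[i,4]>60: print(st[i],c[i].round(1))
print(proj(p,[.421,.2564,.08]))
x,y=map(int,proj(p,[.421,.2564,.08])); cv2.imwrite("pics/w2.png",cv2.resize(p["color"][max(y-60,0):y+60,x-80:x+80,::-1],None,fx=3,fy=3)); print(x-80,max(y-60,0))
print([x["box"] for x in masks_of(p,"red_spool_center")[:1]])
```

```text
t 4.97 tcp [0.3747 0.2899 0.1884] zax [ 0.001  0.001 -1.   ] yaw_y 85.5 F [0.2 0.  0.1] g 0.998
t 4.97 tcp [0.3747 0.2899 0.1884] zax [ 0.001  0.001 -1.   ] yaw_y 85.5 F [0.2 0.  0.1] g 0.998
[235 223  32  28 528] [253.1 234.4]
[231 250  32  18 394] [246.5 258.6]
[244.01726465 265.16308835]
164 205
[[226.6, 215.6, 47.5, 51.2]]
```

View pics/w2.png

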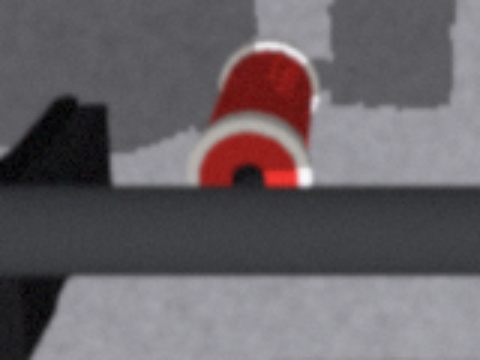

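The crop shows the spool's top hole at about (246.7,264), with the gripper bar covering its lower edge. The prediction was (244,265), so they agree to about 2 mm.

Run:
```python
from h import *
s=state();p=capture("wrist")
R1=(np.array([0.35136464, 0.26197517, 0.37212125]), np.array([ 0.23171317, -0.01859084, -0.97260649]))
X=tri([R1,ray(p,(246.7,264))]);Y=at_z(p,(246.7,264),.08);print(X,Y)
M=(np.array([.421,.2564])+Y[:2])/2;print(M,delta(s,[*M,.15]),delta(s,[*M,.041]))
```

```text
t 5.08 tcp [0.3748 0.2899 0.1884] zax [ 0.001  0.001 -1.   ] yaw_y 85.46 F [ 0.5 -0.3  0.1] g 0.995
[0.42323842 0.25700408 0.07239201] [0.42024352 0.25887259 0.08      ]
[0.42062176 0.2576363 ] [-48.2 -28.6  38.5] [-48.  -28.8 147.5]
```

Call:
apply_moves --steps '[[[1,-24,-14.3,19,0,0,0],[1,-24,-14.3,19,0,0,0],[1,0,0,30,0,0,0],[1,0,0,30,0,0,0],[1,0,0,30,0,0,0],[1,0,0,19,0,0,0],[1,0,0,0,0,0,0],[0,0,0,0,0,0,0],[0,0,0,0,0,0,0],[0,0,0,0,0,0,0],[0,0,0,0,0,0,0],[0,0,0,0,0,0,0]]]'

```text
time_s: 6.62
tcp_pos: [0.4195, 0.2578, 0.0407]
ee_rot: [[-0.997, 0.078, 0.0], [0.078, 0.997, 0.0], [-0.0, 0.0, -1.0]]
wrist_force: [0.8, -1.1, 0.3]
gripper_width: 0.518
```

Run:
```python
from h import *
s=state();p=capture("scene");t=capture("top")
for n,q in(("s",p),("t",t)):
    m=masks_of(q,"red_spool_center")[:1]; print(n,[x["box"] for x in m])
cv2.imwrite("pics/s2.png",cv2.resize(p["color"][80:200,260:440,::-1],None,fx=4,fy=4))
```

```text
t 6.62 tcp [0.4195 0.2578 0.0407] zax [ 0.  0. -1.] yaw_y 85.53 F [ 0.8 -1.1  0.3] g 0.518
s [[339.3, 126.7, 16.8, 33.5]]
t []
```

Call:
apply_moves --steps '[[[0,0,0,0,0,0,0],[0,0,0,0,0,0,0],[0,0,0,0,0,0,0],[0,0,0,0,0,0,0],[0,0,0,-10,0,0,0],[0,0,0,-40,0,0,0],[0,0,0,-45,0,0,0],[0,0,0,-45,0,0,0],[0,0,0,-45,0,0,0],[0,-40,-40,0,0,0,0],[0,-40,-40,0,0,0,0],[0,-40,-40,0,0,0,0]]]'

```text
time_s: 8.32
tcp_pos: [0.5304, 0.1275, 0.2264]
ee_rot: [[-0.997, 0.077, 0.001], [0.077, 0.997, 0.001], [-0.001, 0.001, -1.0]]
wrist_force: [0.4, 0.2, -0.5]
gripper_width: 0.364
```

Call:
apply_moves --steps '[[[0,-10,-45,0,0,0,0],[0,-10,-45,0,0,0,0],[0,-10,-45,0,0,0,0],[0,-10,-45,0,0,0,0],[0,0,0,0,0,0,0],[0,0,0,0,0,0,0]]]'

```text
time_s: 9.07
tcp_pos: [0.5553, -0.0538, 0.2257]
ee_rot: [[-0.997, 0.079, -0.0], [0.079, 0.997, 0.0], [0.0, 0.0, -1.0]]
wrist_force: [-0.4, -0.1, -0.5]
gripper_width: 0.363
```

Run:
```python
from h import *
s=state();p=capture("wrist");save(p,"w3")
print(proj(p,[.532,-.057,.06]),proj(p,[.542,.074,.06]))
np.save("w3T.npy",p["T"])
```

```text
t 9.07 tcp [ 0.5553 -0.0538  0.2257] zax [-0.  0. -1.] yaw_y 85.49 F [-0.4 -0.1 -0.5] g 0.363
[273.54667764 172.49590941] [407.92511798 172.11271162]
```

View pics/w3.png

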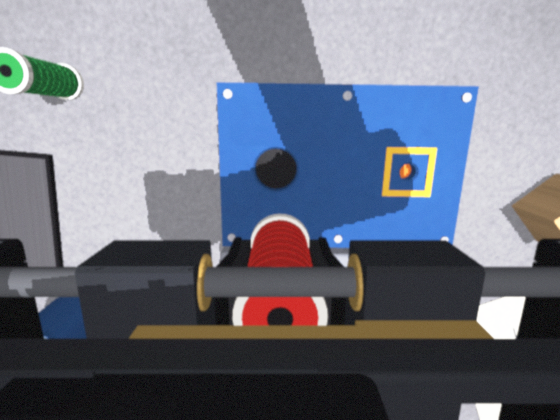

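The well shows at (276.5,168) and the yellow frame at (410,172), with the held spool upright between the pads. Next I segment them and triangulate against a second view.

```bash
cat >> h.py <<'E'
def well_px(p,guess):
    g=p["color"].max(2); m=(g<62).astype('uint8'); n,l,st,c=cv2.connectedComponentsWithStats(m)
    i=min([i for i in range(1,n) if st[i,4]>250],key=lambda i:np.hypot(*(c[i]-guess)))
    k=max(cv2.findContours((l==i).astype('uint8'),0,1)[0],key=cv2.contourArea); e=cv2.fitEllipse(cv2.convexHull(k)); return np.array(e[0]),e[1],st[i].tolist()
def frame_px(p):
    h=cv2.cvtColor(p["color"],cv2.COLOR_RGB2HSV); m=((h[...,0]>15)&(h[...,0]<32)&(h[...,1]>140)&(h[...,2]>110)).astype('uint8'); m[250:]=0
    k=max(cv2.findContours(m,0,1)[0],key=lambda c:cv2.contourArea(cv2.convexHull(c)))
    e=cv2.minAreaRect(k); b=cv2.boxPoints(e); q=cv2.approxPolyDP(cv2.convexHull(k),6,True)[:,0]; return np.array(e[0]),e[1],q
def corners_center(q):
    q=q.astype(float); a,b,c,d=q; A=np.array([c-a,-(d-b)]).T; t=np.linalg.solve(A,b-a); return a+t[0]*(c-a)
E
python3 - <<'E'
from h import *
s=state();p=capture("wrist")
w=well_px(p,(276,168));fr=frame_px(p);print(w,fr[:2],fr[2].tolist())
fc=corners_center(fr[2]) if len(fr[2])==4 else fr[0]; print(fc)
W=at_z(p,w[0],.06);H=at_z(p,fc,.06);print(W,H,np.hypot(*(H-W)[:2]), np.degrees(np.arctan2(*(H-W)[1::-1])))
np.savez("v1.npz",w=np.array(ray(p,w[0])),h=np.array(ray(p,fc)))
# held spool: expected bottom flange outline for spool axis at tcp
t=np.array(s["tcp_pos"])
for dx in(-.003,0,.003):
    c=[proj(p,[t[0]+dx+.018*np.cos(a),t[1]+.018*np.sin(a),t[2]-.041]) for a in np.linspace(0,6.28,60)]; c=np.array(c);print(dx,c.min(0),c.max(0))
E
```

```text
t 9.12 tcp [ 0.5553 -0.0533  0.2257] zax [ 0.  0. -1.] yaw_y 85.54 F [ 0.2 -0.7 -1.4] g 0.361
(array([275.59353638, 169.10267639]), (36.48837661743164, 40.094017028808594), [255, 151, 41, 37, 1030]) (array([407.5, 171.5]), (47.0, 51.0)) [[429, 149], [427, 195], [382, 195], [386, 148]]
[406.27472527 171.24175824]
[ 0.52893519 -0.05424569  0.06      ] [0.54097075 0.07287692 0.06      ] 0.12769108744364444 84.59154119262985
-0.003 [248.6260789  207.21629916] [307.03470208 262.33599624]
0 [249.12608286 212.00079445] [307.30443711 266.68788093]
0.003 [249.62216671 216.746927  ] [307.5720605  271.00647716]
```

Call:
apply_moves --steps '[[[0,12,20,-40,0,0,0],[0,12,20,-40,0,0,0],[0,0,0,0,0,0,0],[0,0,0,0,0,0,0]]]'

```text
time_s: 9.68
tcp_pos: [0.5342, -0.0111, 0.305]
ee_rot: [[-0.997, 0.077, -0.001], [0.077, 0.997, 0.0], [0.001, 0.0, -1.0]]
wrist_force: [-0.5, 0.1, -1.4]
gripper_width: 0.361
```

Run:
```python
from h import *
s=state();p=capture("wrist");v=np.load("v1.npz")
w=well_px(p,proj(p,[.532,-.057,.06]));fr=frame_px(p);print(w,fr[:2],fr[2].tolist())
fc=corners_center(fr[2]) if len(fr[2])==4 else fr[0]; print(fc)
W=at_z(p,w[0],.06);H=at_z(p,fc,.06);print(W,H,np.hypot(*(H-W)[:2]), np.degrees(np.arctan2(*(H-W)[1::-1])))
print(tri([v["w"],ray(p,w[0])]),tri([v["h"],ray(p,fc)]))
```

```text
t 9.68 tcp [ 0.5342 -0.0111  0.305 ] zax [-0.001  0.    -1.   ] yaw_y 85.61 F [-0.5  0.1 -1.4] g 0.361
(array([243.94430542, 179.09384155]), (29.947219848632812, 32.144927978515625), [228, 164, 32, 31, 766]) (array([348.42166138, 181.72370911]), (38.324066162109375, 37.188873291015625)) [[331, 163], [368, 164], [364, 200], [329, 199]]
[347.94457275 181.99846035]
[ 0.52807427 -0.05387546  0.06      ] [0.54158035 0.07408251 0.06      ] 0.1286687924477919 83.97468865917318
[ 0.52929078 -0.05444682  0.05484553] [0.54239695 0.0752356  0.054067  ]
```

Call:
apply_moves --steps '[[[0,1.3,-22,30,0,0,0],[0,1.3,-21.8,40,0,0,0],[0,0,0,40,0,0,0],[0,0,0,40,0,0,0],[0,0,0,25,0,0,0],[0,0,0,15,0,0,0],[0,0,0,0,0,0,0],[0,0,0,0,0,0,0]]]'

```text
time_s: 10.72
tcp_pos: [0.5295, -0.0555, 0.1164]
ee_rot: [[-0.997, 0.078, 0.002], [0.078, 0.997, 0.0], [-0.002, 0.0, -1.0]]
wrist_force: [0.1, -0.4, -1.0]
gripper_width: 0.361
```

Run:
```python
from h import *
s=state();p=capture("wrist");save(p,"w4");q=capture("scene")
cv2.imwrite("pics/s4.png",np.hstack([p["color"][120:300,190:370,::-1],np.zeros((180,10,3),np.uint8),q["color"][120:300,180:360,::-1]]).repeat(2,0).repeat(2,1))
print(delta(s,[.528,-.0545,.087]))
```

```text
t 10.72 tcp [ 0.5295 -0.0555  0.1164] zax [ 0.002  0.    -1.   ] yaw_y 85.53 F [ 0.1 -0.4 -1. ] g 0.361
[ 1.6  0.9 29.4]
```

View pics/s4.png

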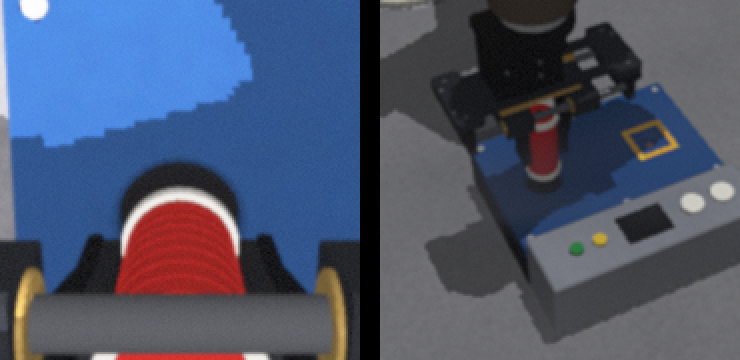

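The spool hovers over the well. It is centred sideways (flange and well both near column 280). The well edge nearest the base is at row 201 and the flange edge at row 213.5.

Run:
```python
from h import *
s=state();p=capture("wrist")
a=at_z(p,(280,201),.06);b=at_z(p,(280.3,213.5),s["tcp_pos"][2]-.041)
for r_ in (.021,.023): print("well c",a+[r_,0,0])
print("spool c",b+[.018,0,0])
```

```text
t 10.82 tcp [ 0.5295 -0.0554  0.1167] zax [ 0.002  0.    -1.   ] yaw_y 85.53 F [ 0.7  0.4 -0.7] g 0.364
well c [ 0.52979955 -0.05265602  0.06      ]
well c [ 0.53179955 -0.05265602  0.06      ]
spool c [ 0.53069097 -0.05280478  0.0757024 ]
```

Call:
apply_moves --steps '[[[0,0,0,8,0,0,0],[0,0,0,8,0,0,0],[0,0,0,6,0,0,0],[0,0,0,0,0,0,0]]]'

```text
time_s: 11.38
tcp_pos: [0.5282, -0.0556, 0.0927]
ee_rot: [[-0.997, 0.078, -0.002], [0.078, 0.997, -0.0], [0.002, -0.0, -1.0]]
wrist_force: [0.2, 0.3, 0.1]
gripper_width: 0.364
```

Call:
apply_moves --steps '[[[0,0,0,4,0,0,0],[0,0,0,2.5,0,0,0],[0,0,0,0,0,0,0]]]'

```text
time_s: 11.75
tcp_pos: [0.5286, -0.0555, 0.0869]
ee_rot: [[-0.997, 0.078, -0.0], [0.078, 0.997, -0.0], [0.0, -0.0, -1.0]]
wrist_force: [0.4, 0.3, -1.6]
gripper_width: 0.359
```

Call:
apply_moves --steps '[[[0,0,0,1,0,0,0],[0,0,0,1,0,0,0],[0,0,0,0,0,0,0]]]'

```text
time_s: 12.12
tcp_pos: [0.5289, -0.0555, 0.0865]
ee_rot: [[-0.997, 0.078, 0.001], [0.078, 0.997, -0.0], [-0.001, -0.0, -1.0]]
wrist_force: [-3.4, 1.5, 7.8]
gripper_width: 0.361
```

Call:
apply_moves --steps '[[[1,0,0,0,0,0,0],[1,0,0,0,0,0,0],[1,0,0,0,0,0,0],[1,0,0,0,0,0,0],[1,0,0,0,0,0,0],[1,0,0,-15,0,0,0],[1,0,0,-35,0,0,0],[1,0,0,-45,0,0,0],[1,0,0,-45,0,0,0],[1,0,0,-45,0,0,0],[1,-10,40,0,0,0,0],[1,-10,40,0,0,0,0]]]'

```text
time_s: 13.62
tcp_pos: [0.5552, 0.0232, 0.2724]
ee_rot: [[-0.997, 0.079, 0.003], [0.079, 0.997, 0.001], [-0.003, 0.001, -1.0]]
wrist_force: [0.4, 0.7, -0.0]
gripper_width: 1.001
```

Call:
apply_moves --steps '[[[1,-10,41,0,0,0,0],[1,-10,41,0,0,0,0],[1,-10,41,0,0,0,0],[1,-10,41,0,0,0,0],[1,-10,41,0,0,0,0],[1,-9,40,0,0,0,0],[1,0,0,0,0,0,0],[1,0,0,0,0,0,0]]]'

```text
time_s: 14.62
tcp_pos: [0.6326, 0.2619, 0.2706]
ee_rot: [[-0.997, 0.078, 0.0], [0.078, 0.997, -0.0], [-0.0, -0.0, -1.0]]
wrist_force: [0.1, -0.6, 0.5]
gripper_width: 1.001
```

Run:
```python
from h import *
s=state();p=capture("wrist");q=capture("scene")
cv2.imwrite("pics/w5.png",np.hstack([p["color"][80:260,180:380,::-1],np.zeros((180,10,3),np.uint8),q["color"][150:330,200:400,::-1]]).repeat(2,0).repeat(2,1)[:, :800])
print(proj(p,[.607,.262,.132]),ray(p,(0,0))[0])
for t in ["stylus_handle","stand"]:print(t,[(round(x["confidence"],2),x["box"]) for x in masks_of(p,t)[:2]])
np.savez("st1.npz",T=p["T"])
```

```text
t 14.62 tcp [0.6326 0.2619 0.2706] zax [ 0. -0. -1.] yaw_y 85.52 F [ 0.1 -0.6  0.5] g 1.001
[276.47577088 174.15368116] [0.56254571 0.26832019 0.41499792]
stylus_handle [(0.59, [273.3, 156.0, 14.6, 29.4])]
stand [(0.92, [241.6, 127.7, 76.6, 72.8])]
```

View pics/w5.png

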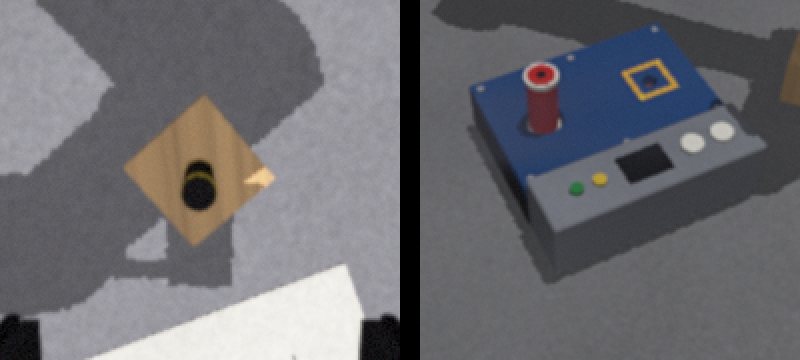

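The spool stands upright and seated in the well. The stylus's top disc is at (279.5,176.5) and the base of its handle at (279.5,165).

Run:
```python
from h import *
s=state();p=capture("wrist")
X=at_z(p,(279.5,176.5),.132);B=at_z(p,(279.5,165),.062);print(X,B,delta(s,[X[0]-.0,X[1],.20]),ray(p,(279.5,176.5)))
```

```text
t 14.82 tcp [0.6328 0.2612 0.2709] zax [ 0.001  0.    -1.   ] yaw_y 85.46 F [-0.4 -0.5 -0.4] g 1.001
[0.60958376 0.26389637 0.132     ] [0.60838484 0.26399882 0.062     ] [23.4  0.8 70.8] (array([0.56263815, 0.26761134, 0.41518819]), array([ 0.16352966, -0.01294065, -0.98645354]))
```

Call:
apply_moves --steps '[[[1,12,10,30,0,0,0],[1,12,11,25,0,0,0],[1,0,0,0,0,0,0],[1,0,0,0,0,0,0]]]'

```text
time_s: 15.38
tcp_pos: [0.6116, 0.2849, 0.2166]
ee_rot: [[-0.997, 0.078, 0.002], [0.078, 0.997, 0.001], [-0.002, 0.001, -1.0]]
wrist_force: [-0.0, -0.2, 0.9]
gripper_width: 0.997
```

Run:
```python
from h import *
s=state();p=capture("wrist")
u=proj(p,[.6096,.2639,.132]);print(u)
x0,y0=int(u[0])-50,int(u[1])-50
cv2.imwrite("pics/w6.png",cv2.resize(p["color"][y0:y0+100,x0:x0+100,::-1],None,fx=5,fy=5));print(x0,y0)
```

```text
t 15.38 tcp [0.6116 0.2849 0.2166] zax [ 0.002  0.001 -1.   ] yaw_y 85.52 F [-0.  -0.2  0.9] g 0.997
[250.32171464 218.65927973]
200 168
```

View pics/w6.png

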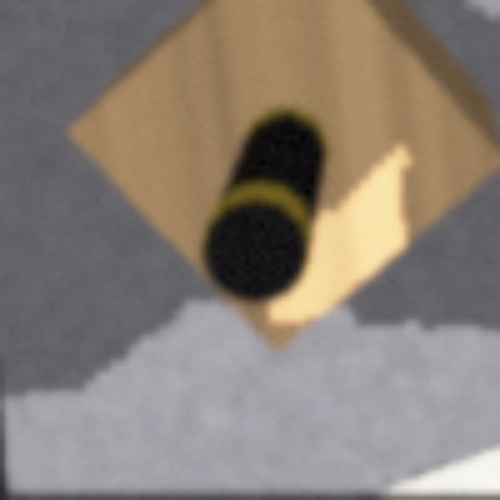

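The second view puts the stylus's top at (251,217.6) against a predicted (250.3,218.7), which is consistent.

Run:
```python
from h import *
s=state();p=capture("wrist")
R1=(np.array([0.56263815, 0.26761134, 0.41518819]), np.array([ 0.16352966, -0.01294065, -0.98645354]))
print(tri([R1,ray(p,(251,217.6))]),at_z(p,(251,217.6),.132),at_z(p,(257,198),.062)); print(delta(s,[.609,.264,.095]))
```

```text
t 15.43 tcp [0.6117 0.2849 0.2169] zax [ 0.003  0.001 -1.   ] yaw_y 85.5 F [-0.9  0.5  0.5] g 1.001
[0.61045734 0.26391548 0.12713521] [0.60908524 0.2645613  0.132     ] [0.61063492 0.26422476 0.062     ]
[  1.4 -21.2 121.9]
```

Call:
apply_moves --steps '[[[1,1,-21,15,0,0,0],[1,0,0,35,0,0,0],[1,0,0,35,0,0,0],[1,0,0,25,0,0,0],[1,0,0,11.5,0,0,0],[0.4,0,0,0,0,0,0],[0.4,0,0,0,0,0,0],[0.4,0,0,0,0,0,0],[0.4,0,0,0,0,0,0],[0.4,0,0,0,0,0,0],[0.4,0,0,0,0,0,0],[0.4,0,0,0,0,0,0]]]'

```text
time_s: 16.98
tcp_pos: [0.6079, 0.2642, 0.0935]
ee_rot: [[-0.997, 0.078, -0.0], [0.078, 0.997, -0.0], [0.0, -0.0, -1.0]]
wrist_force: [-0.4, 0.5, -1.3]
gripper_width: 0.41
```

Call:
apply_moves --steps '[[[0,0,0,0,0,0,0],[0,0,0,0,0,0,0],[0,0,0,0,0,0,0],[0,0,0,0,0,0,0],[0,0,0,0,0,0,0],[0,0,0,0,0,0,0]]]'

```text
time_s: 17.73
tcp_pos: [0.6079, 0.2642, 0.0935]
ee_rot: [[-0.997, 0.078, -0.0], [0.078, 0.997, -0.0], [0.0, -0.0, -1.0]]
wrist_force: [-0.2, -0.7, -0.6]
gripper_width: 0.177
```

Call:
apply_moves --steps '[[[0,0,0,-10,0,0,0],[0,0,0,-25,0,0,0],[0,0,0,-35,0,0,0],[0,0,0,-30,0,0,0],[0,0,0,-10,0,0,0],[0,10,-39,0,0,0,0],[0,10,-39,0,0,0,0],[0,10,-39,0,0,0,0],[0,10,-39,0,0,0,0],[0,11.5,-38,0,0,0,0],[0,0,0,0,0,0,0],[0,0,0,0,0,0,0]]]'

```text
time_s: 19.23
tcp_pos: [0.5415, 0.0751, 0.2033]
ee_rot: [[-0.997, 0.078, -0.0], [0.078, 0.997, 0.0], [0.0, 0.0, -1.0]]
wrist_force: [0.4, 0.1, -0.7]
gripper_width: 0.176
```

Run:
```python
from h import *
s=state();p=capture("wrist")
t=np.array(s["tcp_pos"]);print("tip",proj(p,t-[0,0,.0875]),"hole",proj(p,[.5415,.0745,.06]))
fr=frame_px(p);print(fr[:2],fr[2].tolist())
cv2.imwrite("pics/w7.png",cv2.resize(p["color"][130:280,180:380,::-1],None,fx=4,fy=4))
```

```text
t 19.23 tcp [0.5415 0.0751 0.2033] zax [-0.  0. -1.] yaw_y 85.51 F [ 0.4  0.1 -0.7] g 0.176
tip [278.50716608 218.16002703] hole [278.10076018 200.70468828]
(array([278.5, 200.5]), (49.0, 51.0)) [[304, 177], [302, 225], [253, 224], [253, 176]]
```

View pics/w7.png

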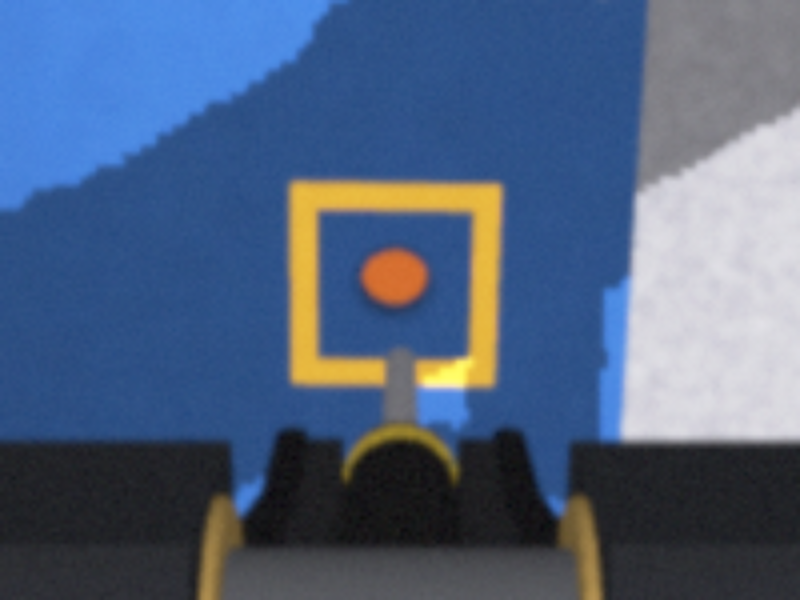

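The tip shows at about (280,218) and the hole's centre at (279,200.5), inside the frame. Now I work out the differential correction.

Run:
```python
from h import *
s=state();p=capture("wrist");t=np.array(s["tcp_pos"])
H=at_z(p,(279,200.5),.06);P=at_z(p,(280,220.3),t[2]-.0875);print(H,P,(np.array(s["ee_rot"]).T@(H-P)*1000).round(1))
```

```text
t 19.27 tcp [0.5417 0.0754 0.2033] zax [-0.  0. -1.] yaw_y 85.54 F [-0.2  0.  -0.5] g 0.18
[0.5415311  0.07574218 0.06      ] [0.54349357 0.07644846 0.11580606] [ 1.9 -0.9 55.8]
```

Call:
apply_moves --steps '[[[0,1.9,-0.8,10,0,0,0],[0,0,0,18,0,0,0],[0,0,0,14,0,0,0],[0,0,0,0,0,0,0],[0,0,0,0,0,0,0]]]'

```text
time_s: 19.95
tcp_pos: [0.5399, 0.0745, 0.1618]
ee_rot: [[-0.997, 0.078, 0.001], [0.078, 0.997, -0.0], [-0.001, -0.0, -1.0]]
wrist_force: [-0.1, -0.0, -0.6]
gripper_width: 0.171
```

Run:
```python
from h import *
s=state();p=capture("wrist");q=capture("scene")
t=np.array(s["tcp_pos"]);print("tip",proj(p,t-[0,0,.0875]),"hole",proj(p,[.5415,.0755,.06]))
a=cv2.resize(p["color"][170:250,230:330,::-1],None,fx=4,fy=4);b=cv2.resize(q["color"][150:230,265:365,::-1],None,fx=4,fy=4)
cv2.imwrite("pics/w8.png",np.hstack([a,b]))
```

```text
t 19.95 tcp [0.5399 0.0745 0.1618] zax [ 0.001 -0.    -1.   ] yaw_y 85.55 F [-0.1 -0.  -0.6] g 0.171
tip [278.51433291 218.11296652] hole [280.02668807 214.71721892]
```

View pics/w8.png

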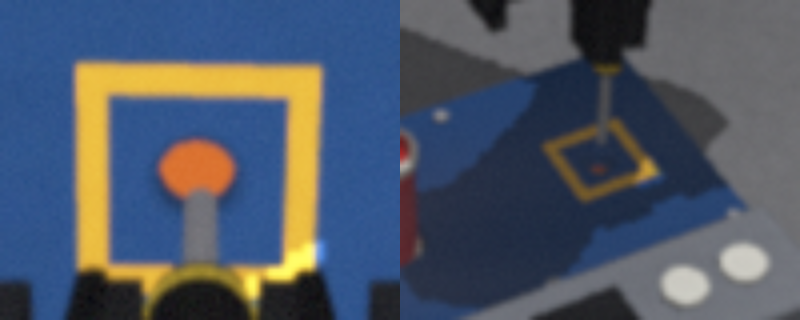

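The tip's front edge is at (280.2,217.5) and the hole's centre at (279.6,214.5).

Run:
```python
from h import *
s=state();p=capture("wrist");t=np.array(s["tcp_pos"])
H=at_z(p,(279.6,214.5),.06);E=at_z(p,(280.2,217.6),t[2]-.0875)+[.003,0,0];print(H,E,(np.array(s["ee_rot"]).T@(H-E)*1000).round(1))
```

```text
t 20.05 tcp [0.54   0.0744 0.1622] zax [ 0.001  0.    -1.   ] yaw_y 85.53 F [-0.6  0.9 -0.1] g 0.179
[0.5415546 0.0752094 0.06     ] [0.54274787 0.07579988 0.07470672] [ 1.2 -0.7 14.7]
```

Call:
apply_moves --steps '[[[0,0.8,-0.5,8,0,0,0],[0,0,0,10,0,0,0],[0,0,0,7,0,0,0],[0,0,0,0,0,0,0]]]'

```text
time_s: 20.6
tcp_pos: [0.5382, 0.0736, 0.1356]
ee_rot: [[-0.997, 0.078, -0.002], [0.078, 0.997, -0.001], [0.002, -0.001, -1.0]]
wrist_force: [-0.3, -0.3, 0.1]
gripper_width: 0.176
```

Call:
apply_moves --steps '[[[0,0,0,3,0,0,0],[0,0,0,3,0,0,0],[0,0,0,2,0,0,0],[0,0,0,0,0,0,0]]]'

```text
time_s: 21.1
tcp_pos: [0.5389, 0.0739, 0.1288]
ee_rot: [[-0.997, 0.078, 0.001], [0.078, 0.997, 0.0], [-0.001, 0.0, -1.0]]
wrist_force: [-0.0, 0.8, 1.7]
gripper_width: 0.179
```

Call:
apply_moves --steps '[[[0,0,0,2,0,0,0],[0,0,0,2,0,0,0],[0,0,0,1,0,0,0],[0,0,0,0,0,0,0]]]'

```text
time_s: 21.6
tcp_pos: [0.5389, 0.0739, 0.1238]
ee_rot: [[-0.997, 0.078, 0.001], [0.078, 0.997, 0.0], [-0.001, 0.0, -1.0]]
wrist_force: [0.4, 0.3, 3.5]
gripper_width: 0.177
```

Call:
apply_moves --steps '[[[0,0,0,1,0,0,0],[0,0,0,0.7,0,0,0],[0,0,0,0,0,0,0]]]'

```text
time_s: 21.98
tcp_pos: [0.5391, 0.0739, 0.1231]
ee_rot: [[-0.997, 0.078, 0.001], [0.078, 0.997, -0.0], [-0.001, 0.0, -1.0]]
wrist_force: [-1.3, 0.1, 9.8]
gripper_width: 0.178
```

The force rose sharply past the 4.5 N spring at the expected height, so the button is on its stop. I hold, check and hand in.

Call:
apply_moves --steps '[[[0,0,0,0.3,0,0,0],[0,0,0,0,0,0,0],[0,0,0,0,0,0,0],[0,0,0,0,0,0,0],[0,0,0,0,0,0,0]]]'

```text
time_s: 22.6
tcp_pos: [0.5392, 0.0739, 0.123]
ee_rot: [[-0.997, 0.077, 0.002], [0.077, 0.997, 0.0], [-0.002, 0.0, -1.0]]
wrist_force: [-2.2, 0.7, 10.2]
gripper_width: 0.177
```

Run:
```python
from h import *
s=state();q=capture("scene");t=capture("top");state()
for n in ["red_spool_center","green_spool_center","water_bottle","phone"]: print(n,[(round(x["confidence"],2),x["box"]) for x in masks_of(q,n)[:2]])
cv2.imwrite("pics/fin.png",cv2.resize(q["color"][130:300,180:400,::-1],None,fx=3,fy=3))
```

```text
t 22.6 tcp [0.5392 0.0739 0.123 ] zax [ 0.002  0.    -1.   ] yaw_y 85.56 F [-2.2  0.7 10.2] g 0.177
t 22.7 tcp [0.5392 0.0739 0.1231] zax [ 0.002 -0.    -1.   ] yaw_y 85.56 F [-1.9 -0.5 10.2] g 0.174
red_spool_center [(0.59, [252.7, 181.9, 19.3, 37.5])]
green_spool_center [(0.74, [133.4, 204.9, 27.7, 38.0])]
water_bottle [(0.79, [146.2, 280.9, 53.1, 84.4])]
phone [(0.66, [113.5, 264.9, 38.0, 72.6])]
```

View pics/fin.png

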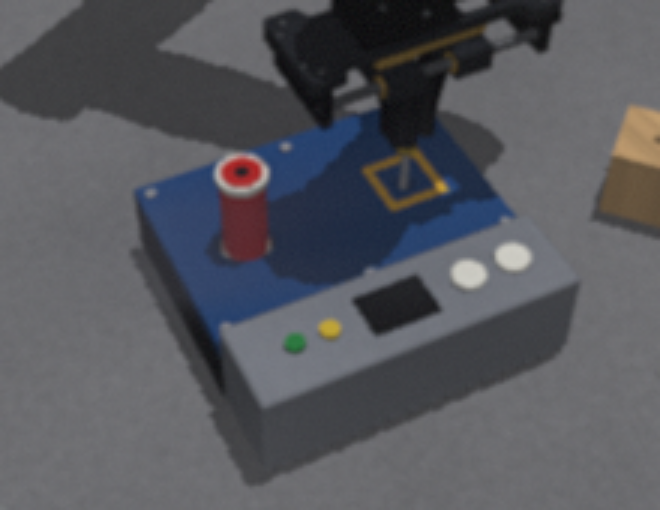

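The final picture shows the spool upright in the well at crop (243,205) and the shaft going into the framed hole at (403,187).

```bash
python3 -c "
from station import r
print(r.finish_job())"
```

```text
the job is handed in; nothing more can be done
None
```

I put the red spool into the winder's well and released it. I then drew the stylus out of its stand and pressed the button through the yellow-framed hole. The job was handed in at 22.7 s with the stylus still gripped and the button held down.

**Last checks:**
- **Spool:** It met the well floor at the expected height, with about 8 N when I pushed a further 2 mm. The final picture shows it upright in the well.
- **Button:** The force followed the spring, 1.7 N and then 3.5 N. It then jumped to 10 N at the height expected for full travel, so the button is on its stop. It stayed at 10.2 N through the hold, with the grip unchanged.
- **Bystanders:** The green spool, bottle and phone are still where they were, to within 1 to 3 pixels in the scene camera.

**Disagreements:** Heights triangulated from two views came out 5 to 8 mm below the heights in the text. I used the text's heights for those points and let contact forces confirm them. I viewed 11 pictures, one over the budget of 10.

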